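# Drift the old bush out of a suspension arm's eye

### The arm

A 7-joint arm with a two-finger parallel gripper is mounted at the origin on the work surface. World frame = base frame: x ahead of the robot, y to its left, z up, the work surface at z = 0. Lengths are in m, angles in rad, forces in N, time in s.
With the tool pointing down it reaches from about 0.425 to 0.925 m from the base axis. Payload 6.8 kg.
Tool frame: the origin (TCP) lies on the centre line of the jaws, within the pads' length; the fingertips stand 14 mm ahead of it and the grasp point (between the pads) lies 5 mm behind it (bot.finger_overhang is the distance from the TCP to the fingertips, in m); z points along the fingers, y is the line along which they close (so a half turn about z gives the same grasp; the last joint's range is limited). The gripper opens to 85 mm and grips with 20 to 120 N. Pads are 22 mm wide; open, the fingers measure 114 mm over their backs; the gripper's body (76 mm by 85 mm) begins 54 mm behind the grasp point. The pads swing forward as they close: fully open they stand 13 mm farther back than shut.
Start: joints at [-1.263, 0.477, 0.022, 1.555, -0.011, 1.109, -0.083], TCP at [0.273, 0.618, 0.245] pointing down, gripper open.
Joint ranges: [-2.96, 2.96], [-0.34, 2.1], [-1.41, 1.46], [0.24, 2.44], [-1.37, 4.51], [0.17, 1.92], [-2.96, 2.96]. Speed limits (rad/s): [2.39, 2.39, 3.14, 3.14, 3.14, 3.14, 3.14].

### API

Orientations are given as a unit quaternion [w, x, y, z].
In Python, from station import bot gives the robot as it stands.
- The arm moves only by the shell command python3 -m inch 'ROWS' [OPENING] [FORCE]. ROWS is JSON, a list of rows, each a list of 4 numbers: the shift along the tool's x, y, z in m, then the turn about the tool's z in degrees. A call has 1 to 12 rows; each row shifts and turns the commanded pose from where the row before left it, along the tool's axes as they then stand; what a row does not reach is not made up. A row lasts 1/10 s, in which the tool goes at most 50 mm and 8.59 degrees, less where a joint would pass 70% of its speed; a pose out of reach is approached as far as the arm can. A call is refused whole if a number of a shift passes 0.05 or a number of a turn 8.59, either way. A call with a gripper value outside its range is refused whole. OPENING is the finger opening in m, from 0 to 0.0854, set as the call begins (- or left out, the last holds). The fingers move at their own pace and stop on an object; FORCE is the grip in N (left out, the last holds). Time passes only in rows, so rows that do not move let the fingers close. It gives the time, the measured TCP pose, the force, the opening and the grip force at its end, in the units of the state.
- bot.get_obs(): the state, without advancing time (a new reading comes with each control period).
- bot.read_camera(name): name is "side" or "top" or "wrist"; returns a dict with "color" (384x512x3 uint8, red, green, blue), "mtx" (3x3 intrinsics, pixels), "dist_coeffs" ([k1, k2, p1, p2, k3] as OpenCV has them; the pictures are not rectified), "world_from_camera" (4x4, takes a point from camera to world coordinates); the wrist camera has in their place "hand_eye" (4x4, takes a point from camera to tool coordinates, whose origin is the TCP and whose axes are the flange's). Camera axes: x right, y up, looking along -z (the intrinsics and any distortion apply to the point x, -y, -z); pixel columns grow to the right and rows downward; lengths in m; the calibration is good to about 2 mm. A picture is of the moment at which its call begins: read the wrist's pose just before it. There is no depth.
- bot.hand_in(): hands the job in; it is judged then, once.
The state is a dict: "t": time; "q": joint angles; "joint_vel": joint speeds; "joint_torque": joint torques, N m; "eef_pos": TCP position; "tool_rot": TCP orientation; "contact_force": force on the tool from outside, world axes, zero at the start; "torque": the same for the moment, N m; "gripper_width": opening from 0.0 (shut) to 1.0 (fully open); "grasp_force": force on a finger pad.
Only numpy, scipy, OpenCV 4.12 (cv2) and the standard library are available. Lean on these libraries where they do the work, as an engineer would, in place of code of your own. Each camera call takes 0.05 s, during which the arm holds its last target. There are 200 camera calls.

### The job

Take the slim drift with the green handle from the black rack, feel its nose gently into the hole of the steel guide ring on top of the press fixture, and push the tight green bush down out of the aluminium eye until it drops into the tray below. Do not force the drift against the guide or ram the bush, and do not touch the bush with the gripper. Then stand the drift back in its hole in the rack, let go, and leave everything else where it is.

Things in the scene. Friction and masses are not known exactly. Their poses are not given: they have to be found in the camera images.
- fixture: Press fixture, fixed to the bench: grey base 120 x 140 x 10 mm, two dark uprights (50 mm in x, 10 mm thick, to 92 mm high) at y = +-55 mm, and between them an aluminium eye: a ring 64 mm across with a vertical bore of 44 mm, from 60 to 92 mm above the bench, the bush inside, a tray below, a steel guide above. Origin: on the bench, on the bore's axis; z up.
- guide_top (a point): Point on the bore's axis, 100 mm above the bench, level with the guide's top. The guide, 8 mm thick, lies on the eye: a dark collar 62 mm across carrying a bright steel ring (outside 30 mm, hole 13 mm, through) for the drift. The hole's centre is 4 mm from this axis. The collar is locked at any angle, so the direction of that offset is not measured: find it by feel or sight.
- tray_in (a point): Centre of the tray's floor, 10 mm above the bench, under the eye. The tray is 90 (x) x 80 (y) mm inside, with black walls up to 26 mm above the bench. The pushed-out bush drops into it.
- bush: The old bush: a solid green plug 42 mm across, 26 mm tall, 60 g, in the bore, its top 12 mm below the guide's top. Spring lips 62 to 72 mm above the bench grip it: 7 to 18 N pushes it down steadily. It comes free and drops when its top, and so the drift's nose, is 62 mm above the bench or up to 8 mm lower. Origin: centre of its underside; z up.
- drift: The slim drift, 130 to 210 g, upright in one of the rack's holes: steel shank 11 mm across, 60 mm long, its last 3 mm tapering to a flat 9 mm nose; then a dark collar 32 mm across, 6 mm thick; then a round green handle 22 mm across, from 6 to 62 mm above the origin. Origin: centre of the collar's underside, which rests on the rack's top; z points up the handle.
- drift_tip (a point): The tip of the slim drift's nose, on its axis, 60 mm below the drift's origin.
- thick_drift: Another drift of the same shape with an orange handle and a shank 17 mm thick, too thick for the guide; it stands in the rack's other hole and stays there. Which hole holds which drift varies. Origin as for the slim drift.
- rack: Drift rack, a fixed black block 70 mm (x) x 160 mm (y) x 70 mm high with a blue stripe on its -x face and two vertical through holes of 20 mm diameter at y = -45 and +45 mm. Origin: on the bench, centre of its underside; z up.
- polish: Bystander, to be left alone: white bottle with a blue label and black cap, 60 mm across and 170 mm tall.
- wax_jar: Bystander, to be left alone: squat blue jar with a black lid, 70 mm across and 50 mm tall.
- foam_pad: Bystander, to be left alone: green polishing disc, 132 mm across, 26 mm thick.
- finish_pad: Bystander, to be left alone: orange polishing disc, 110 mm across, 24 mm thick.
- new_bush: Bystander, to be left alone: new brass ring, 40 mm across, 22 mm tall, standing on the bench.
- brush: Bystander, to be left alone: hand brush lying on the bench.
- spanner: Bystander, to be left alone: spanner lying on the bench.
Not all that is in view belongs to the job. What is shaped like the drift but purple is not meant.

How it is judged:
By the outcome, as a careful person would: the job done as asked, in the order asked, and still so for the second after the job is handed in, with the robot touching nothing.
It also fails if it takes over 72 s, if anything falls off the work surface, if the arm or the gripper's body presses on something with over 40 N, if the wrist force passes 120 N, or if a joint passes its speed limit or range.

## Working session

There is one attempt and no reset: what is moved stays moved. The work goes in short steps, Python scripts to look and compute and a shell command to move; the robot and the scene stay as the last step left them, time stands still between calls to the robot, and variables do not carry over. Pictures are saved under pics/ and viewed, at most 10 in all, crops included, and the job is handed in when it is done.

```bash
mkdir -p pics; ls; cat > h.py <<'E'
import numpy as np, cv2
from station import bot
from scipy.spatial.transform import Rotation as R
def T_tool(o):
    q=o['tool_rot']; T=np.eye(4); T[:3,:3]=R.from_quat([q[1],q[2],q[3],q[0]]).as_matrix(); T[:3,3]=o['eef_pos']; return T
def cam(n,save=None):
    o=bot.get_obs(); c=bot.read_camera(n); c['W']=c['world_from_camera'] if 'world_from_camera' in c else T_tool(o)@np.array(c['hand_eye'])
    c['W']=np.array(c['W'])
    if save: cv2.imwrite('pics/'+save,c['color'][:,:,::-1])
    return c
def ray(c,uv):
    p=cv2.undistortPoints(np.array([[uv]],float),np.array(c['mtx']),np.array(c['dist_coeffs']))[0,0]
    return c['W'][:3,3],c['W'][:3,:3]@np.array([p[0],-p[1],-1])
def onz(c,uv,z):
    o,d=ray(c,uv); return (o+d*(z-o[2])/d[2]).round(4)
def proj(c,P):
    p=np.linalg.inv(c['W'])@np.append(P,1); p=np.array([[p[0],-p[1],-p[2]]])
    return cv2.projectPoints(p,np.zeros(3),np.zeros(3),np.array(c['mtx']),np.array(c['dist_coeffs']))[0][0,0].round(1)
def blobs(c,lo,hi,amin=60,roi=None):
    h=cv2.cvtColor(c['color'],cv2.COLOR_RGB2HSV); m=cv2.inRange(h,np.array(lo),np.array(hi))
    n,l,s,ce=cv2.connectedComponentsWithStats(m)
    return [(ce[i].round(1),s[i]) for i in range(1,n) if s[i][4]>=amin]
E
python3 - <<'E'
from h import *
o=bot.get_obs(); print(o['t'],o['eef_pos'],o['tool_rot'],o['gripper_width'],o['contact_force'])
a=cam('top','top.png');b=cam('side','side.png')
for c in (a,b):
    print(c['W'].round(3).tolist(), np.array(c['mtx']).tolist())
    for n,lo,hi in(('g',(40,80,40),(85,255,255)),('o',(5,120,80),(22,255,255)),('p',(125,60,40),(160,255,255)),('b',(95,120,50),(122,255,255))):
        for x in blobs(c,lo,hi): print(n,x[0],x[1].tolist())
E
```

```text
pics
0.0 [0.27242536 0.61696358 0.24430632] [-1.22197632e-04  2.06396555e-01  9.78467988e-01 -9.18563078e-04] 1.0009446492029772 [ 0.69151839 -0.20657902  1.04140992]
[[0.014, 0.989, -0.149, 0.395], [-1.0, 0.017, 0.018, 0.012], [0.02, 0.149, 0.989, 1.126], [0.0, 0.0, 0.0, 1.0]] [[381.80342172618987, 0.0, 259.2574375098005], [0.0, 381.80342172618987, 197.20595627213604], [0.0, 0.0, 1.0]]
g [212.7 131.6] [192, 112, 42, 41, 1357]
g [453.5 180.5] [422, 133, 90, 91, 1111]
g [452.8 162.8] [436, 148, 33, 30, 757]
g [210.3 184.4] [205, 179, 11, 12, 100]
g [455.7 367.3] [445, 347, 32, 37, 546]
o [307.6 138.7] [291, 122, 34, 34, 908]
o [259.6 139. ] [254, 133, 12, 13, 81]
o [175.1 181.8] [171, 178, 9, 9, 65]
p [252.9 175.6] [248, 169, 11, 14, 120]
p [177.1 216.9] [170, 212, 15, 12, 130]
b [ 38.6 140. ] [12, 112, 54, 57, 2607]
b [111.6 163.9] [102, 154, 16, 17, 125]
b [446.7 193.6] [430, 175, 36, 38, 1090]
[[-0.731, 0.36, -0.581, -0.183], [-0.683, -0.372, 0.629, 0.811], [0.01, 0.856, 0.517, 0.731], [0.0, 0.0, 0.0, 1.0]] [[464.2888189707403, 0.0, 253.51202394378862], [0.0, 464.2888189707403, 184.8392649539425], [0.0, 0.0, 1.0]]
g [357.1 115.2] [308, 92, 108, 45, 843]
g [217.1 187.7] [213, 177, 9, 22, 151]
g [170.4 193.3] [151, 180, 44, 28, 862]
o [498.   59.2] [475, 0, 37, 153, 3596]
o [246.5 160.8] [229, 152, 33, 19, 408]
o [188.7 201.3] [184, 190, 10, 23, 175]
p [238.7 176.9] [234, 161, 11, 39, 209]
p [213.2 224.8] [207, 207, 14, 44, 322]
b [360.8 128.3] [347, 124, 26, 11, 159]
b [226.1 208.8] [218, 203, 17, 12, 68]
b [198.7 223.4] [190, 217, 19, 13, 84]
b [308.3 224.9] [296, 219, 25, 11, 154]
b [  4.2 252.5] [0, 244, 13, 18, 139]
```

View pics/top.png

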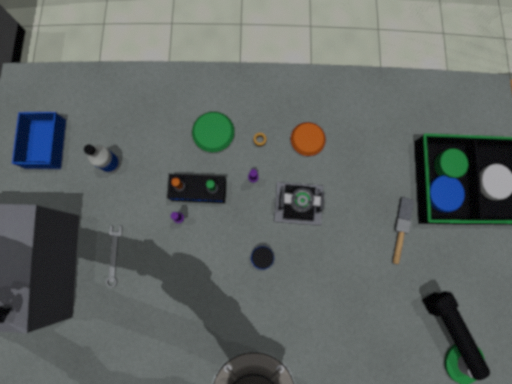

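View pics/side.png

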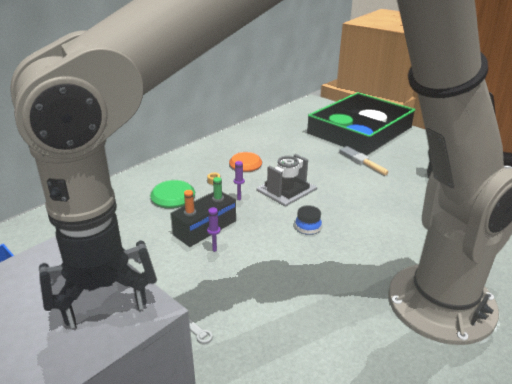

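The top view shows the rack at about (197,188). The slim green drift is at (210,184), the orange one at (175,182), and purple decoys at (253,175) and (177,217). The fixture is at about (300,200) with its bright guide ring at (302,199). The side view agrees and shows the gripper above a grey box.

```bash
python3 - <<'E'
from h import *
a=cam('top');b=cam('side')
print('green',onz(a,(210.3,184.4),.12),'orange',onz(a,(175.1,181.8),.12),'side green',onz(b,(217.1,187.7),.104))
print('guide',onz(a,(302,199.5),.1), 'purple',onz(a,(252.9,175.6),.11),onz(a,(177.1,216.9),.11))
print('box',[onz(a,p,.2) for p in((37,205),(78,214),(73,322),(28,332))])
g=cv2.cvtColor(a['color'],cv2.COLOR_RGB2HSV)
m=((g[:,:,2]<60)).astype('uint8'); n,l,s,ce=cv2.connectedComponentsWithStats(m)
for i in range(1,n):
  if 150<s[i][0]+s[i][2]/2<340 and 160<ce[i][1]<230 and s[i][4]>60: print(s[i],cv2.minAreaRect(np.argwhere(l==i)[:,::-1].astype(np.float32)))
from scipy.spatial.transform import Rotation as R
print(T_tool(bot.get_obs()).round(3))
crop=cv2.resize(a['color'][150:240,150:350],None,fx=4,fy=4,interpolation=cv2.INTER_CUBIC); cv2.imwrite('pics/c1.png',crop[:,:,::-1])
E
```

```text
green [0.5786 0.1255 0.12  ] orange [0.5841 0.2204 0.12  ] side green [0.5779 0.1253 0.104 ]
guide [ 0.5449 -0.123   0.1   ] purple [0.6067 0.0119 0.11  ] [0.4907 0.2126 0.11  ]
box [array([0.5049, 0.5516, 0.2   ]), array([0.4845, 0.4425, 0.2   ]), array([0.224 , 0.4377, 0.2   ]), array([0.1944, 0.5509, 0.2   ])]
[ 167  174   59   29 1425] ((196.0, 188.0), (28.0, 58.0), 90.0)
[284 185  31  10 158] ((299.1823425292969, 189.62939453125), (30.218421936035156, 7.823042869567871), 4.39870548248291)
[279 191  43  30 435] ((296.9254455566406, 210.21299743652344), (44.38437271118164, 23.461326599121094), 22.30620574951172)
[[-0.915  0.404 -0.     0.273]
 [ 0.404  0.915 -0.001  0.617]
 [-0.    -0.001 -1.     0.245]
 [ 0.     0.     0.     1.   ]]
```

View pics/c1.png

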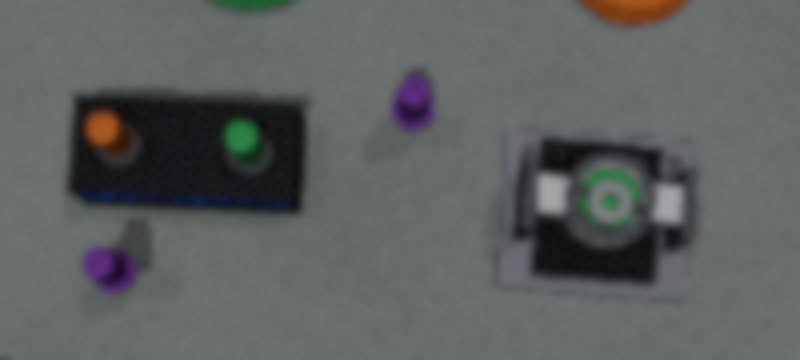

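The crop confirms the layout: green handle at (0.578, 0.125), guide at about (0.545, -0.123). I'll move above the drift.

```bash
python3 -m inch '[[0,0,-0.03,0],[-0.038,-0.026,0,0],[-0.038,-0.026,0,0],[-0.038,-0.026,0,0],[-0.038,-0.026,0,0],[-0.038,-0.026,0,0],[-0.038,-0.026,0,0],[-0.038,-0.026,0,0],[-0.038,-0.026,0,0],[-0.038,-0.026,0,0],[-0.038,-0.026,0,0],[-0.038,-0.026,0,0]]' 0.06; python3 -m inch '[[-0.03,-0.02,0.01,0],[-0.02,-0.02,0.01,0],[0,0,0,0],[0,0,0,0]]'
python3 - <<'E'
from h import *
o=bot.get_obs();T=T_tool(o);print(o['t'],T.round(4),o['contact_force'])
c=cam('wrist','w1.png');print(np.array(c['hand_eye']).round(3).tolist())
print('pred',proj(c,[.578,.1255,.132]))
for x in blobs(c,(40,80,40),(85,255,255)): print(x[0],x[1].tolist(),onz(c,x[0],.132))
E
```

```text
t: 1.4
eef_pos: [0.5401, 0.1853, 0.2754]
tool_rot: [0.0, 0.206, 0.978, 0.0]
contact_force: [-0.2, 1.0, 0.4]
gripper_width: 0.702
grasp_force: 0.0
t: 1.8
eef_pos: [0.569, 0.1297, 0.2549]
tool_rot: [-0.0, 0.207, 0.978, -0.0]
contact_force: [-0.2, 0.6, -0.6]
gripper_width: 0.702
grasp_force: 0.0
1.8 [[-9.141e-01  4.054e-01 -9.000e-04  5.690e-01]
 [ 4.054e-01  9.141e-01 -1.000e-04  1.297e-01]
 [ 8.000e-04 -5.000e-04 -1.000e+00  2.549e-01]
 [ 0.000e+00  0.000e+00  0.000e+00  1.000e+00]] [-0.17093868  0.56163409 -0.58339844]
[[0.001, 0.956, 0.294, 0.076], [1.0, -0.001, -0.0, -0.0], [0.0, 0.294, -0.956, -0.129], [0.0, 0.0, 0.0, 1.0]]
pred [253.8 202.2]
[251.8 178.8] [239, 171, 26, 19, 280] [0.5601 0.1317 0.132 ]
[251.7 198.8] [238, 185, 28, 28, 603] [0.5748 0.1251 0.132 ]
[300.1 293.8] [267, 246, 68, 90, 4095] [0.6703 0.1282 0.132 ]
[ 21.9 266.7] [8, 258, 22, 15, 168] [ 0.551  -0.0829  0.132 ]
```

View pics/w1.png

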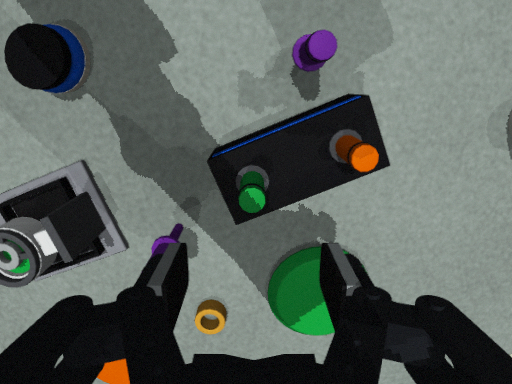

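The wrist view shows the green handle's top at (252,199) between the jaws' sides, with orange at (363,157) and purple clear at (170,240). I'll centre and descend.

```bash
python3 -m inch '[[-0.008,-0.0013,0.02,0],[0,0,0.03,0],[0,0,0.03,0],[0,0,0.03,0],[0,0,0.02,0],[0,0,0.018,0],[0,0,0,0],[0,0,0,0]]' 0.06; python3 -m inch '[[0,0,0,0],[0,0,0,0],[0,0,0,0],[0,0,0,0],[0,0,0,0],[0,0,0,0],[0,0,0,0],[0,0,0,0]]' 0.0 80
python3 - <<'E'
from h import *
o=bot.get_obs();print(o['t'],o['eef_pos'],o['contact_force'],o['torque'])
c=cam('side','s2.png')['color'][130:270,140:340]
cv2.imwrite('pics/s2.png',cv2.resize(c,None,fx=3,fy=3)[:,:,::-1])
E
```

```text
t: 2.65
eef_pos: [0.5758, 0.1272, 0.1078]
tool_rot: [-0.0, 0.206, 0.979, 0.0]
contact_force: [0.4, -0.7, 0.6]
gripper_width: 0.702
grasp_force: 0.0
t: 3.45
eef_pos: [0.5765, 0.126, 0.1084]
tool_rot: [0.001, 0.207, 0.978, 0.001]
contact_force: [-2.5, 0.4, 5.8]
gripper_width: 0.238
grasp_force: 77.9
3.45 [0.57649657 0.12602429 0.10843359] [-2.51374086  0.37309728  5.76600694] [ 0.03504499  0.29659779 -0.07866097]
```

View pics/s2.png

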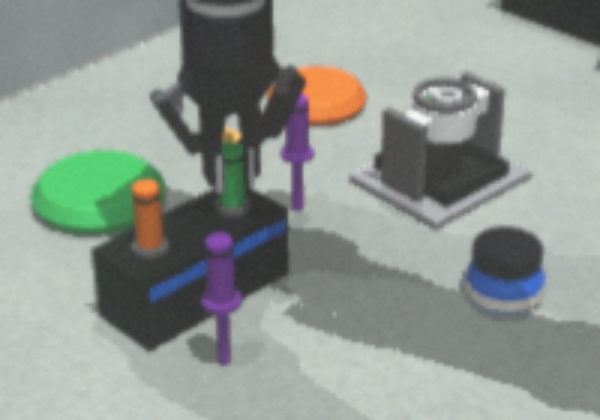

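The side view shows the fingers closed on the green handle (opening 20 mm, 78 N), still seated in the rack. Next I'll lift and go beside the guide for a close look.

```bash
python3 -m inch '[[0,0,-0.02,0],[0,0,-0.03,0],[0,0,-0.03,0],[0,0,-0.03,0],[0,0,-0.03,0],[0,0,0,0]]'; python3 -m inch '[[-0.0143,-0.04,0,0],[-0.0143,-0.04,0,0],[-0.0143,-0.04,0,0],[-0.0143,-0.04,0,0],[-0.0143,-0.04,0,0],[0,0,0,0],[0,0,0,0],[0,0,0,0]]'
python3 - <<'E'
from h import *
o=bot.get_obs();print(o['t'],o['eef_pos'],o['contact_force'],o['torque'])
c=cam('wrist')
u=proj(c,[.545,-.123,.1]);print(u, 'tip',proj(c,o['eef_pos']-np.array([0,0,.0984])))
np.save('c.npy',c,allow_pickle=True)
x,y=np.clip(u-[100,75],0,[312,234]).astype(int);print(x,y)
cv2.imwrite('pics/w2.png',cv2.resize(c['color'][y:y+150,x:x+200],None,fx=4,fy=4,interpolation=cv2.INTER_CUBIC)[:,:,::-1])
E
```

```text
t: 4.1
eef_pos: [0.5781, 0.1262, 0.2516]
tool_rot: [0.003, 0.207, 0.978, 0.002]
contact_force: [0.1, -1.4, -0.9]
gripper_width: 0.238
grasp_force: 78.5
t: 4.9
eef_pos: [0.5602, -0.0847, 0.2464]
tool_rot: [-0.001, 0.206, 0.979, 0.0]
contact_force: [0.4, 0.2, -1.9]
gripper_width: 0.235
grasp_force: 78.5
4.9 [ 0.56019826 -0.08470965  0.24643811] [ 0.41590527  0.22006696 -1.94276137] [ 0.06167788 -0.04942979  0.02432691]
[205.  183.7] tip [254.  200.2]
105 108
```

View pics/w2.png

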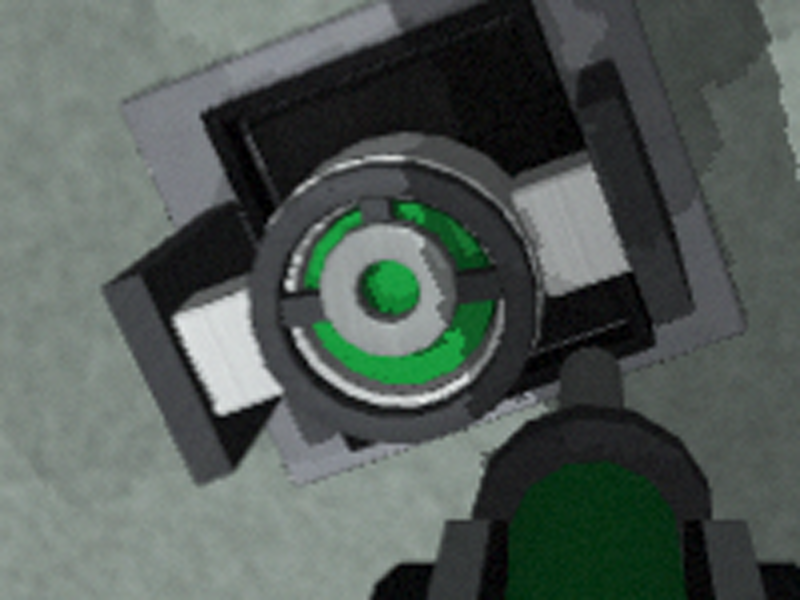

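The close view shows the guide ring clearly: hole centre at crop (390,290), which is full pixel (202.5,180.5). The drift's nose is at crop (591,372), full pixel (252.7,201).

```bash
python3 - <<'E'
from h import *
o=bot.get_obs(); c=np.load('c.npy',allow_pickle=True).item();T=T_tool(o)
h=onz(c,(202.4,180.5),.1);t=onz(c,(252.7,201),o['eef_pos'][2]-.0984)
print(h,t,o['eef_pos'],'tilt',T[:3,2]);d=h-t;print('tool delta',T[:3,:3].T@d)
print('using tcp',T[:3,:3].T@(h-o['eef_pos']))
E
```

```text
[ 0.5416 -0.1237  0.1   ] [ 0.5604 -0.0858  0.1482] [ 0.5603846  -0.08436089  0.24660584] tilt [-1.05930599e-03  6.69022495e-04 -9.99999215e-01]
tool delta [ 0.0019248  -0.04226906  0.04819452]
using tcp [ 0.00121046 -0.04359906  0.14659931]
```

```bash
python3 -m inch '[[0.0018,-0.0215,0,0],[0,-0.021,0,0],[0,0,0.02,0],[0,0,0.015,0],[0,0,0,0],[0,0,0,0],[0,0,0,0]]'
python3 - <<'E'
from h import *
o=bot.get_obs();print(o['t'],o['eef_pos'],o['contact_force'],o['torque'],T_tool(o)[:3,:2])
c=cam('wrist')
u=proj(c,[.5416,-.1237,.1]);print(u, 'tip',proj(c,o['eef_pos']-np.array([0,0,.0984])))
np.save('c.npy',c,allow_pickle=True)
x,y=np.clip(u-[60,50],0,[392,284]).astype(int);print(x,y)
cv2.imwrite('pics/w3.png',cv2.resize(c['color'][y:y+90,x:x+120],None,fx=6,fy=6,interpolation=cv2.INTER_CUBIC)[:,:,::-1])
E
```

```text
t: 5.65
eef_pos: [0.5424, -0.1236, 0.2131]
tool_rot: [0.001, 0.206, 0.979, 0.0]
contact_force: [-0.1, 0.2, -1.7]
gripper_width: 0.234
grasp_force: 78.6
5.65 [ 0.54241993 -0.12358918  0.21306833] [-0.12057578  0.1933698  -1.68286511] [ 0.02407851 -0.01019344 -0.04754977] [[-9.15252819e-01  4.02877991e-01]
 [ 4.02878315e-01  9.15253551e-01]
 [-1.15745431e-03  5.11294793e-04]]
[253.3 192.6] tip [253.9 199.8]
193 142
```

View pics/w3.png

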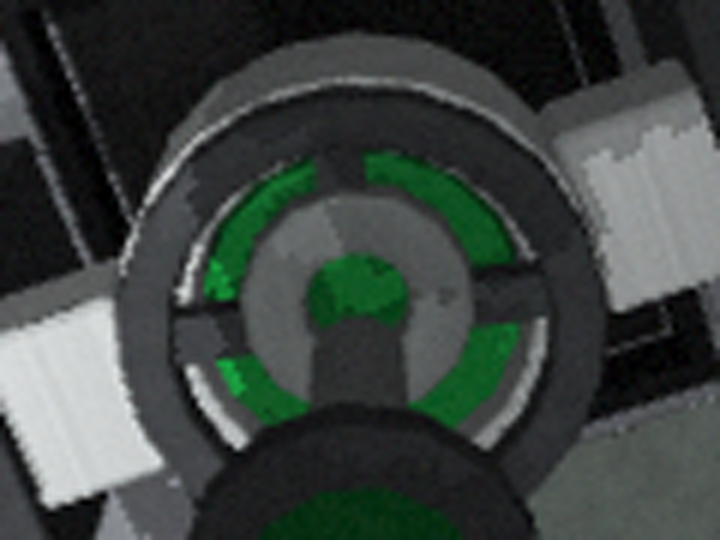

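The crop shows the nose (359,351) about 15 mm above the guide, over the hole (359,305). They line up to within about 1 mm, so I'll correct by 1 mm and feel downward.

```bash
python3 -m inch '[[0.001,0,0.004,0],[0,0,0.004,0],[0,0,0.003,0],[0,0,0,0],[0,0,0,0]]';python3 -m inch '[[0,0,0.001,0],[0,0,0.001,0],[0,0,0.001,0],[0,0,0.001,0],[0,0,0,0]]'; python3 -m inch '[[0,0,0.001,0],[0,0,0.001,0],[0,0,0.001,0],[0,0,0,0]]'
```

```text
t: 6.2
eef_pos: [0.5407, -0.1238, 0.2011]
tool_rot: [-0.0, 0.206, 0.978, -0.0]
contact_force: [0.2, -0.4, -2.1]
gripper_width: 0.238
grasp_force: 78.6
t: 6.7
eef_pos: [0.5406, -0.1238, 0.1971]
tool_rot: [-0.0, 0.206, 0.978, -0.0]
contact_force: [0.4, 0.7, -0.6]
gripper_width: 0.237
grasp_force: 78.6
t: 7.1
eef_pos: [0.5407, -0.1237, 0.1941]
tool_rot: [-0.0, 0.206, 0.978, -0.0]
contact_force: [0.6, -0.3, -2.0]
gripper_width: 0.237
grasp_force: 78.6
```

Nose is in the hole with no force. Continuing to the bush top.

```bash
python3 -m inch '[[0,0,0.001,0],[0,0,0.001,0],[0,0,0.001,0],[0,0,0.001,0],[0,0,0.001,0],[0,0,0,0]]';python3 -m inch '[[0,0,0.001,0],[0,0,0.001,0],[0,0,0.001,0],[0,0,0,0]]'; python3 -m inch '[[0,0,0.001,0],[0,0,0.001,0],[0,0,0,0]]'
```

```text
t: 7.7
eef_pos: [0.5407, -0.1237, 0.1891]
tool_rot: [-0.0, 0.206, 0.978, -0.0]
contact_force: [0.2, 0.1, -1.5]
gripper_width: 0.235
grasp_force: 78.6
t: 8.1
eef_pos: [0.5408, -0.1238, 0.1864]
tool_rot: [0.0, 0.206, 0.978, 0.0]
contact_force: [-0.4, 0.6, -0.5]
gripper_width: 0.233
grasp_force: 78.9
t: 8.4
eef_pos: [0.5414, -0.124, 0.1855]
tool_rot: [0.001, 0.207, 0.978, 0.0]
contact_force: [-2.4, -0.6, 8.1]
gripper_width: 0.234
grasp_force: 79.8
```

```bash
python3 -m inch '[[0,0,0.001,0],[0,0,0.001,0],[0,0,0.001,0]]';python3 -m inch '[[0,0,0.001,0],[0,0,0.001,0],[0,0,0.001,0]]'; python3 -m inch '[[0,0,0.001,0],[0,0,0.001,0],[0,0,0.001,0]]'
```

```text
t: 8.7
eef_pos: [0.5416, -0.124, 0.1829]
tool_rot: [0.001, 0.207, 0.978, 0.0]
contact_force: [-2.6, -0.0, 11.0]
gripper_width: 0.24
grasp_force: 79.8
t: 9.0
eef_pos: [0.5416, -0.124, 0.1799]
tool_rot: [0.001, 0.207, 0.978, 0.0]
contact_force: [-2.4, 0.9, 10.9]
gripper_width: 0.24
grasp_force: 79.8
t: 9.3
eef_pos: [0.5417, -0.124, 0.1769]
tool_rot: [0.001, 0.206, 0.978, 0.0]
contact_force: [-2.3, 0.5, 11.0]
gripper_width: 0.242
grasp_force: 79.8
```

```bash
python3 -m inch '[[0,0,0.001,0],[0,0,0.001,0],[0,0,0.001,0],[0,0,0.001,0],[0,0,0.001,0],[0,0,0.001,0]]';python3 -m inch '[[0,0,0.001,0],[0,0,0.001,0],[0,0,0.001,0],[0,0,0.001,0],[0,0,0.001,0],[0,0,0.001,0]]'; python3 -m inch '[[0,0,0.001,0],[0,0,0.001,0],[0,0,0.001,0],[0,0,0.001,0],[0,0,0.001,0]]'
```

```text
t: 9.9
eef_pos: [0.5417, -0.124, 0.1709]
tool_rot: [0.001, 0.207, 0.978, 0.0]
contact_force: [-2.3, 0.9, 11.0]
gripper_width: 0.24
grasp_force: 79.8
t: 10.5
eef_pos: [0.5414, -0.124, 0.1646]
tool_rot: [0.001, 0.207, 0.978, 0.0]
contact_force: [-2.0, 1.0, 9.0]
gripper_width: 0.232
grasp_force: 79.8
t: 11.0
eef_pos: [0.5404, -0.1236, 0.1577]
tool_rot: [-0.0, 0.206, 0.978, -0.0]
contact_force: [0.1, -0.4, -2.3]
gripper_width: 0.239
grasp_force: 79.3
```

```bash
python3 -m inch '[[0,0,0.001,0],[0,0,0.001,0],[0,0,0.001,0],[0,0,0.001,0],[0,0,0.001,0],[0,0,0,0]]';
python3 -m inch '[[0,0,-0.005,0],[0,0,-0.01,0],[0,0,-0.01,0],[0,0,-0.01,0],[0,0,-0.01,0],[0,0,-0.01,0],[0,0,0,0]]'; python3 -m inch '[[0,0,-0.02,0],[0,0,-0.02,0],[0,0,-0.002,0],[0.0075,0.025,0,0],[0.0075,0.025,0,0],[0,0,0,0],[0,0,0,0],[0,0,0,0]]'
python3 - <<'E'
from h import *
o=bot.get_obs();print(o['t'],o['eef_pos'],T_tool(o)[:3,2])
c=cam('wrist');s=cam('side')
u=proj(c,[.5416,-.1237,.1]);print(u,'tip',proj(c,o['eef_pos']-np.array([0,0,.0984])))
x,y=np.clip(u-[100,75],0,[312,234]).astype(int);print(x,y)
v=proj(s,[.5416,-.1237,.05]).astype(int)
A=cv2.resize(c['color'][y:y+150,x:x+200],(532,400),interpolation=cv2.INTER_CUBIC)
B=cv2.resize(s['color'][v[1]-50:v[1]+50,v[0]-33:v[0]+33],(264,400),interpolation=cv2.INTER_CUBIC)
cv2.imwrite('pics/w4.png',np.hstack([A,B])[:,:,::-1])
E
```

```text
t: 11.6
eef_pos: [0.5407, -0.1237, 0.1531]
tool_rot: [-0.0, 0.206, 0.978, -0.0]
contact_force: [-0.4, 0.7, -2.4]
gripper_width: 0.239
grasp_force: 79.3
t: 12.3
eef_pos: [0.5417, -0.124, 0.2101]
tool_rot: [0.002, 0.206, 0.978, 0.0]
contact_force: [-1.0, 0.1, -2.2]
gripper_width: 0.238
grasp_force: 79.2
t: 13.1
eef_pos: [0.5467, -0.0729, 0.2496]
tool_rot: [-0.0, 0.207, 0.978, -0.0]
contact_force: [-0.6, -0.4, -1.4]
gripper_width: 0.236
grasp_force: 79.0
13.1 [ 0.54674208 -0.07294265  0.24964115] [-1.05425870e-03 -5.78501486e-04 -9.99999277e-01]
[197.9 198.6] tip [254.1 200. ]
97 123
```

View pics/w4.png

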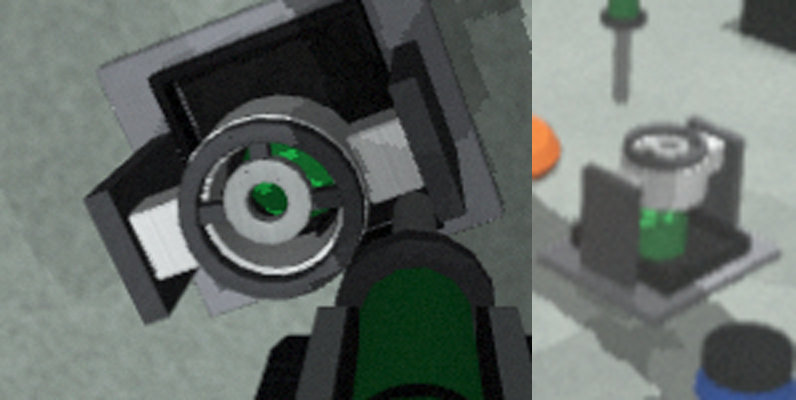

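The bush now sits in the tray: the side crop shows it standing below the eye at (663,235), and the guide hole shows a lower, darker green. I'll return the drift to the rack.

```bash
python3 -m inch '[[0.0106,0.0388,-0.002,0],[0.0106,0.0388,0,0],[0.0106,0.0388,0,0],[0.0106,0.0388,0,0],[0.0106,0.0388,0,0],[0,0,0,0],[0,0,0,0],[0,0,0,0]]'
python3 - <<'E'
from h import *
o=bot.get_obs();T=T_tool(o);print(o['t'],T[:3,:3].T@(np.array([.5765,.126,.1084])-o['eef_pos']))
c=cam('wrist')
print('hole pred',proj(c,[.5765,.126,.07]),'tip',proj(c,o['eef_pos']-np.array([0,0,.0984])))
x,y=190,120
cv2.imwrite('pics/w5.png',cv2.resize(c['color'][y:y+110,x:x+150],None,fx=5,fy=5,interpolation=cv2.INTER_CUBIC)[:,:,::-1])
E
```

```text
t: 14.0
eef_pos: [0.5772, 0.125, 0.2521]
tool_rot: [-0.0, 0.208, 0.978, -0.001]
contact_force: [1.2, -0.3, -1.4]
gripper_width: 0.238
grasp_force: 78.9
14.0 [0.00105093 0.00078191 0.14371805]
hole pred [254.8 170.5] tip [254.1 199.9]
```

View pics/w5.png

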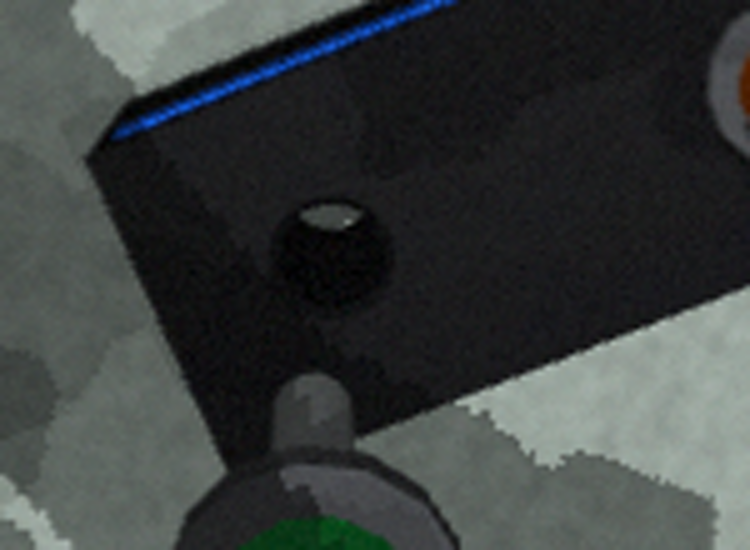

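The rack hole is at crop (333,253) and the nose at (313,400). A correction of about 3 mm in tool y and 1 mm in x is needed before lowering.

```bash
python3 -m inch '[[0.001,0.003,0,0],[0,0,0.025,0],[0,0,0.025,0],[0,0,0.02,0],[0,0,0,0],[0,0,0,0]]'; python3 -m inch '[[0,0,0.003,0],[0,0,0.003,0],[0,0,0.003,0],[0,0,0.003,0],[0,0,0.003,0],[0,0,0.003,0],[0,0,0,0]]'
```

```text
t: 14.65
eef_pos: [0.5777, 0.1296, 0.1827]
tool_rot: [0.0, 0.207, 0.978, -0.0]
contact_force: [0.5, 0.6, -2.0]
gripper_width: 0.243
grasp_force: 78.9
t: 15.35
eef_pos: [0.5771, 0.13, 0.1637]
tool_rot: [-0.0, 0.206, 0.978, -0.0]
contact_force: [-0.9, -0.3, -2.1]
gripper_width: 0.233
grasp_force: 78.9
```

```bash
python3 -m inch '[[0,0,0.005,0],[0,0,0.005,0],[0,0,0.005,0],[0,0,0.005,0],[0,0,0.005,0],[0,0,0,0]]'; python3 -m inch '[[0,0,0.005,0],[0,0,0.005,0],[0,0,0.005,0],[0,0,0.005,0],[0,0,0.004,0],[0,0,0.002,0],[0,0,0,0],[0,0,0,0]]'
```

```text
t: 15.95
eef_pos: [0.5769, 0.1299, 0.1383]
tool_rot: [-0.001, 0.206, 0.978, -0.0]
contact_force: [-0.4, 0.2, -2.2]
gripper_width: 0.24
grasp_force: 78.9
t: 16.75
eef_pos: [0.5775, 0.1301, 0.1134]
tool_rot: [0.0, 0.206, 0.978, 0.0]
contact_force: [-0.1, 0.3, -1.5]
gripper_width: 0.238
grasp_force: 78.9
```

```bash
python3 -m inch '[[0,0,0.001,0],[0,0,0.001,0],[0,0,0.001,0],[0,0,0,0]]'; python3 -m inch '[[0,0,0.001,0],[0,0,0.001,0],[0,0,0,0],[0,0,0,0]]'
```

```text
t: 17.15
eef_pos: [0.5773, 0.1301, 0.1102]
tool_rot: [-0.0, 0.206, 0.978, -0.0]
contact_force: [-1.0, 0.2, -3.0]
gripper_width: 0.24
grasp_force: 78.9
t: 17.55
eef_pos: [0.5775, 0.13, 0.1085]
tool_rot: [0.0, 0.206, 0.978, 0.0]
contact_force: [0.2, -0.7, 2.1]
gripper_width: 0.237
grasp_force: 79.6
```

Seated. I'll open to 60 mm, which keeps the fingers clear of the orange drift, then retreat.

```bash
python3 -m inch '[[0,0,0,0],[0,0,0,0],[0,0,0,0],[0,0,0,0],[0,0,0,0],[0,0,0,0],[0,0,0,0],[0,0,0,0]]' 0.06; python3 -m inch '[[0,0,-0.01,0],[0,0,-0.02,0],[0,0,-0.03,0],[0,0,-0.04,0],[0,0,-0.04,0],[0.02,0,-0.02,0],[0,0,0,0],[0,0,0,0],[0,0,0,0],[0,0,0,0]]'
python3 - <<'E'
from h import *
c=cam('wrist');s=cam('side')
B=cv2.resize(s['color'][130:270,140:340],(572,400)); A=cv2.resize(c['color'][120:260,190:270],(228,400))
cv2.imwrite('pics/f.png',np.hstack([A,B])[:,:,::-1])
E
```

```text
t: 18.35
eef_pos: [0.5774, 0.1301, 0.1083]
tool_rot: [-0.0, 0.206, 0.978, 0.0]
contact_force: [0.1, -0.2, 0.4]
gripper_width: 0.706
grasp_force: 0.0
t: 19.35
eef_pos: [0.5589, 0.1376, 0.2671]
tool_rot: [-0.001, 0.207, 0.978, -0.001]
contact_force: [-0.1, -0.4, 0.5]
gripper_width: 0.703
grasp_force: 0.0
```

View pics/f.png

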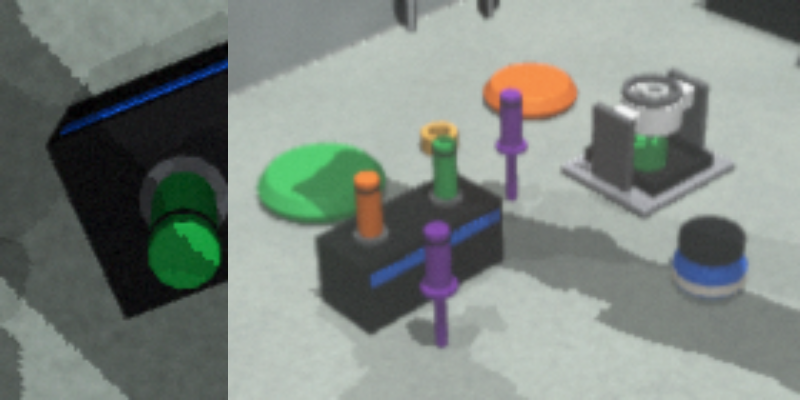

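The green drift stands upright in its rack hole, its handle at (445,170) in the picture. The bush is in the tray at (650,152), the gripper is clear, and nothing else has moved.

```bash
python3 -c "from station import bot; print(bot.hand_in())"
```

```text
the job is handed in; nothing more can be done
None
```

I pushed the bush out into the tray, stood the slim drift back in its rack hole and let go, and handed the job in after about 19.5 s; the guide gave no noticeable resistance and the push read about 11 N.

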